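# Make up the rover kit and the control-panel kit

### The job

Please make up the two course kits from the stock on the bench. Rover kit (the two-bay box with the two yellow gear motors in it): lay the two-cell battery holder in the gap between the motors, lengthwise, without shoving them about, and put the two-eyed ultrasonic sensor in the empty bay. Control-panel kit (the empty three-bay box): the character display goes in the longest bay, the thumb joystick in the middle bay and the relay module in the bay at the other end; set every part down flat on the floor of its bay, face up, and do not drop or toss any of them.

Things in the scene. Friction and masses are not known exactly. Their poses are not given: they have to be found in the camera images.
- rover_box: Rover kit box: open frosted box, 203 long (its x) x 104 wide (its y) x 28 high, fixed to the desk, with two bays in a row. Walls and the divider are 3 thick, the floor is 3 thick; bays are 98 wide inside. Origin: centre of the underside, z up. The big bay runs from x = -98.5 to +35.5 (centre x = -31.5, y = 0) and holds the two gear motors; the empty bay for the sensor runs from x = +38.5 to +98.5 (centre x = +68.5, y = 0). Sizes in mm.
- panel_box: Control-panel kit box: open frosted box, 246 long (its x) x 104 wide (its y) x 28 high, fixed to the desk, with three empty bays in a row. Walls and dividers 3 thick, floor 3 thick; bays are 98 wide inside. Origin: centre of the underside, z up. Longest bay (display): x = -120 to -16, centre -68. Middle bay (joystick): x = -13 to +47, centre +17. Other end bay (relay): x = +50 to +120, centre +85. All bay centres at y = 0. Sizes in mm.
- motor_a: Yellow plastic gear motor with a steel can, 70 long (its x) x 22 wide x 19 high, plus a thin white shaft standing 9 higher 24 from its origin towards -x. Loose, 30 g, lying along x of the rover box in its big bay, on the +y side, its centre line at box y = +32.5. Origin: centre of the underside. It stays where it is. Sizes in mm.
- motor_b: The second gear motor, the same, on the -y side at box y = -32.5. Between the two motors is a gap 43 wide, centred on box y = 0. It stays where it is. Sizes in mm.
- battery_holder: Black battery holder with two AA cells side by side, 58 long (its x) x 31 wide (its y) x 16 high, about 62 g. Its end faces are flat and can be gripped across the 58. Origin: centre of the underside, z up. It lies in the motors' gap with its length along the motors: about 6 free at each side, and free length at both ends for fingers. Sizes in mm.
- range_sensor: Ultrasonic distance sensor: blue board 45 long (its x) x 20 wide (its y) with two aluminium cylinders (16 across) standing side by side on top, 18 high in all, about 14 g. The board's edge (20 across) lies 4 to 7 above the underside. Origin: centre of the underside, z up. Sizes in mm.
- display: Two-line character display: green board 80 long (its x) x 36 wide (its y) with a black bezel 71 x 24.5 and a dark blue window on top, 15 high in all, about 40 g. The board's edge (36 across) lies 5 to 8 above the underside. Origin: centre of the underside, z up. Sizes in mm.
- joystick: Thumb joystick module: blue board 34 long (its x) x 26 wide (its y) with a square housing and a round black cap (20 across) on top, 32 high in all, about 18 g. The board's edge (26 across) lies 3 to 6 above the underside. Origin: centre of the underside, z up. Sizes in mm.
- relay: Single relay module: blue board 50 long (its x) x 26 wide (its y) with one bright blue cuboid relay in its middle and a blue screw terminal block at its +x end, 21.5 high in all, about 20 g. The board's edge (26 across) lies 3 to 6 above the underside. Origin: centre of the underside, z up. Sizes in mm.
Not all that is in view belongs to the job. Leave any pink or purple look-alike of the rover_box alone.

How it is judged:
By the outcome, as a careful person would: the job done as asked, in the order asked, and still so for the second after the job is handed in, with the robot touching nothing.
It also fails if it takes over 115 s, if anything falls off the work surface, if the arm or the gripper's body presses on something with over 40 N, if the wrist force passes 120 N, or if a joint passes its speed limit or range.

### The arm

A 7-joint arm with a two-finger parallel gripper is mounted at the origin on the work surface. World frame = base frame: x ahead of the robot, y to its left, z up, the work surface at z = 0. Lengths are in m, angles in rad, forces in N, time in s.
With the tool pointing down it reaches from about 0.4 to 0.85 m from the base axis. Payload 10.4 kg.
Tool frame: the origin (TCP) lies on the mounting face of the last link; the fingertips stand r.tips_ahead ahead of it and the grasp point (between the pads) lies 164 mm ahead of it (r.tips_ahead is the distance from the TCP to the fingertips, in m); z points along the fingers, y is the line along which they close (so a half turn about z gives the same grasp; the last joint's range is limited). The gripper opens to 87 mm and grips with 3 to 60 N. Pads are 19 mm wide; open, the fingers measure 117 mm over their backs; the gripper's body (75 mm by 190 mm) begins 51 mm behind the grasp point.
Start: joints at [-1.127, 0.332, -0.065, 1.46, 0.022, 1.35, -0.088], TCP at [0.281, 0.558, 0.405] pointing down, gripper open.
Joint ranges: [-2.6, 2.6], [-0.5, 2.12], [-1.47, 1.34], [0.16, 2.42], [-1.27, 4.41], [0.06, 2.06], [-2.6, 2.6]. Speed limits (rad/s): [2.22, 2.22, 2.79, 2.79, 3.14, 3.14, 3.14].

### API

Orientations are given as a unit quaternion [x, y, z, w].
In Python, from bench import telemetry, imaging, job, r gives the robot as it stands.
- The arm moves only by the tool move_arm, never from a script. Its argument "steps" is a list of rows, each an object of numbers: "dx", "dy", "dz": the shift along the tool's x, y, z in cm; "spin": the turn about the tool's z in rad. In form: [{"dx": .., "dy": .., "dz": .., "spin": ..}, ...]. A call has 1 to 12 rows; each row shifts and turns the commanded pose from where the row before left it, along the tool's axes as they then stand; what a row does not reach is not made up. A row lasts 1/10 s, in which the tool goes at most 50 mm and 8.59 degrees, less where a joint would pass 70% of its speed; a pose out of reach is approached as far as the arm can. A call with a gripper value outside its range is refused whole. "claw" is the finger opening in cm, from 0 to 8.7, set as the call begins (left out, the last holds). The fingers move at their own pace and stop on an object; "squeeze" is the grip in N (left out, the last holds). Time passes only in rows, so rows that do not move let the fingers close. It gives the time, the measured TCP pose, the force, the opening and the grip force at its end, in the units of the state.
- telemetry.read_state(): the state, without advancing time (a new reading comes with each control period).
- imaging.camera(name): name is "scene" or "top" or "wrist"; returns a dict with "img" (400x640x3 uint8, red, green, blue), "camera_matrix" (3x3 intrinsics, pixels), "R" (3x3) and "t" (3): a world point X has camera coordinates R X + t. Camera axes: x right, y down, z forward; pixel columns grow to the right and rows downward; lengths in m; the calibration is good to about 2 mm. The wrist camera is an equidistant fisheye: a pixel r from the principal point sees the ray r / f radians off the axis. A picture is of the moment at which its call begins. There is no depth.
- job.close_job(): hands the job in; it is judged then, once.
The state is a dict: "time": time; "joint_positions": joint angles; "joint_vel": joint speeds; "joint_torque": joint torques, N m; "ee_pos": TCP position; "eef_rot": TCP orientation; "ft_force": force on the tool from outside, world axes, zero at the start; "torque": the same for the moment, N m; "width": finger opening in m; "grip_force": force on a finger pad.
Only numpy, scipy, OpenCV 4.12 (cv2) and the standard library are available. Lean on these libraries where they do the work, as an engineer would, in place of code of your own. Each camera call takes 0.05 s, during which the arm holds its last target. There are 200 camera calls.

## Working session

There is one attempt and no reset: what is moved stays moved. The work goes in short steps, Python scripts to look and compute and a tool call to move; the robot and the scene stay as the last step left them, time stands still between calls to the robot, and variables do not carry over. Pictures are saved under pics/ and viewed, at most 14 in all, crops included, and the job is handed in when it is done.

Besides the shell and the picture viewer there is one more tool, called by a JSON object that holds its "method" and its "body". move_arm: Moves the arm, as the interface text tells. Its arguments: {"type":"object","properties":{"steps":{"type":"array","items":{"type":"object","properties":{"dx":{"type":"number"},"dy":{"type":"number"},"dz":{"type":"number"},"spin":{"type":"number"}}}},"claw":{"type":"number"},"squeeze":{"type":"number"}},"required":["steps"]}

```bash
ls; mkdir -p pics; python3 - <<'E'
from bench import telemetry, imaging, job, r
import cv2, numpy as np
s=telemetry.read_state(); print({k:np.round(v,3) for k,v in s.items()}); print(r.tips_ahead)
for n in("scene","top"):
    c=imaging.camera(n); cv2.imwrite(f"pics/{n}0.png",c["img"][:,:,::-1]); print(n,c["camera_matrix"].tolist(),np.round(c["R"],4).tolist(),np.round(c["t"],4))
E
```

```text
pics
{'time': np.float64(0.0), 'joint_positions': array([-1.127,  0.333, -0.065,  1.461,  0.022,  1.35 , -0.089]), 'joint_vel': array([-0.001, -0.001,  0.   , -0.001, -0.   , -0.   , -0.003]), 'joint_torque': array([ 1.0000e-03, -6.2328e+01,  2.5000e-02, -3.8990e+01, -6.1000e-02,
        4.0000e-02,  0.0000e+00]), 'ee_pos': array([0.281, 0.558, 0.404]), 'eef_rot': array([ 0.231,  0.973, -0.001, -0.   ]), 'ft_force': array([-0.006, -1.075, -0.776]), 'torque': array([-0.041,  0.027,  0.006]), 'grip_force': np.float64(0.0), 'width': np.float64(0.087)}
0.1822
scene [[386.2606283163514, 0.0, 319.70670069455764], [0.0, 386.2606283163514, 202.29392018291418], [0.0, 0.0, 1.0]] [[0.5632, 0.8261, -0.0182], [0.4545, -0.328, -0.8282], [-0.6901, 0.4581, -0.5602]] [-0.2144 -0.1705  1.4755]
top [[405.8324712599266, 0.0, 316.9335846370446], [0.0, 405.8324712599266, 203.2034301566195], [0.0, 0.0, 1.0]] [[-0.0544, -0.9985, -0.0018], [-0.978, 0.0536, -0.2018], [0.2016, -0.0092, -0.9794]] [-0.0413  0.4519  1.378 ]
```

View pics/top0.png

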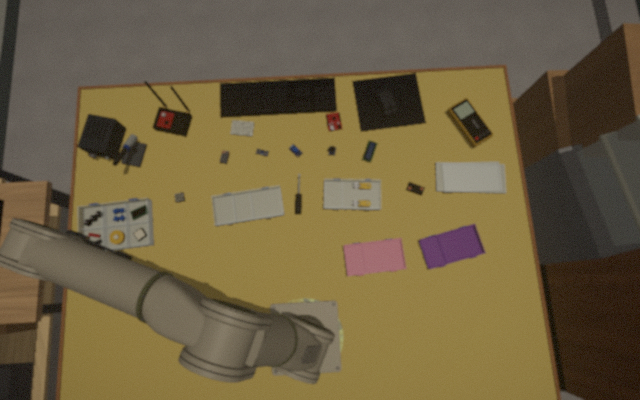

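View pics/scene0.png

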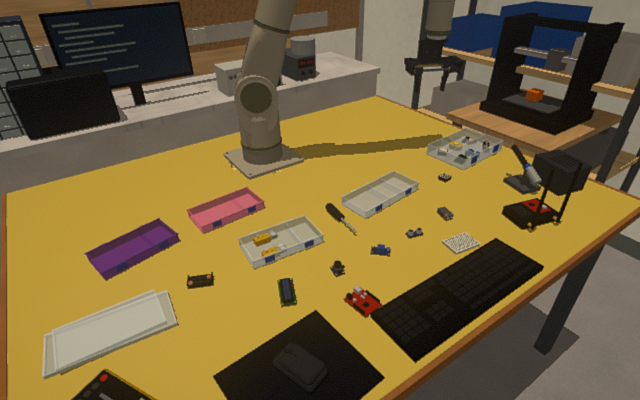

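```bash
python3 - <<'E'
import cv2
a=cv2.imread("pics/top0.png")[130:235,165:435]; b=cv2.imread("pics/scene0.png")[165:315,180:480]
a=cv2.resize(a,(792,308),interpolation=3); b=cv2.resize(b,(792,396),interpolation=3)[100:390]
cv2.imwrite("pics/crop1.png",cv2.convertScaleAbs(cv2.vconcat([a,b]),alpha=1.5))
E
```

```text
(no output)
```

View pics/crop1.png

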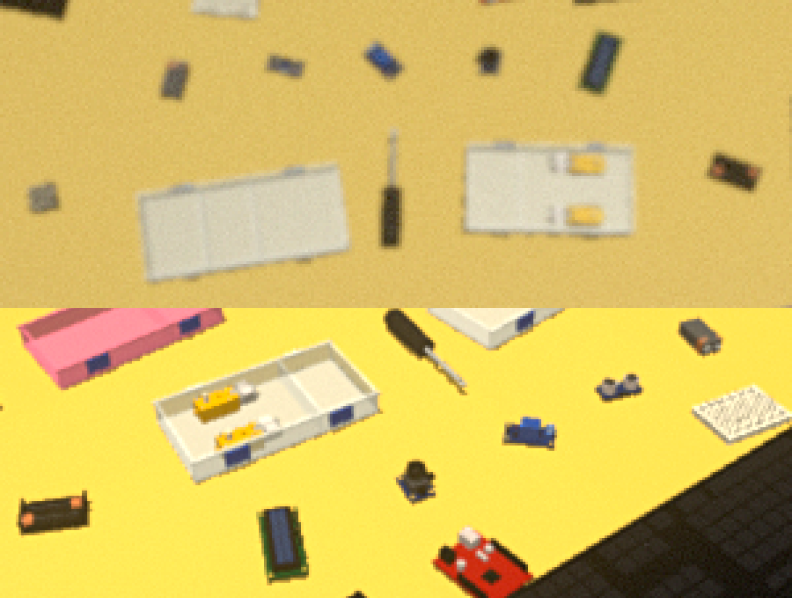

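```bash
cat >h.py <<'E'
import numpy as np, cv2
from bench import telemetry, imaging, job, r
from scipy.spatial.transform import Rotation as Ro
def ray(c,uv,fish=False):
    K=np.array(c["camera_matrix"]); p=np.atleast_2d(uv).astype(float)
    x=(p-K[:2,2])/[K[0,0],K[1,1]]
    if fish:
        th=np.linalg.norm(x,axis=1,keepdims=True); d=np.hstack([x*np.sinc(th/np.pi)**1, np.cos(th)])
    else: d=np.hstack([x,np.ones((len(x),1))])
    R=np.array(c["R"]); return d@R, -R.T@np.array(c["t"])
def onz(c,uv,z,fish=False):
    d,o=ray(c,uv,fish); return o+d*((z-o[2])/d[:,2])[:,None]
def proj(c,X,fish=False):
    X=np.atleast_2d(X)@np.array(c["R"]).T+np.array(c["t"]); K=np.array(c["camera_matrix"])
    if fish:
        n=np.linalg.norm(X[:,:2],axis=1,keepdims=True); x=X[:,:2]/n*np.arctan2(n,X[:,2:])
    else: x=X[:,:2]/X[:,2:]
    return x*[K[0,0],K[1,1]]+K[:2,2]
E
python3 - <<'E'
from h import *
c=imaging.camera("top")
s=lambda x,y:(165+x/2.933,130+y/2.933)
def pr(n,pts,z): print(n,np.round(onz(c,[s(*p) for p in pts],z)[:,:2],3).tolist())
pr("sensor",[(268,63),(304,70)],.01)
pr("relay",[(366,46),(402,74)],.01)
pr("joy",[(489,60)],.015)
pr("disp",[(610,34),(591,92)],.01)
pr("batt",[(711,159),(760,183)],.012)
pr("panel",[(138,195),(337,166),(350,246),(148,280)],.028)
pr("rover",[(466,146),(633,146),(633,233),(466,233)],.028)
w=imaging.camera("wrist"); cv2.imwrite("pics/w0.png",w["img"][:,:,::-1]); print(w["camera_matrix"].tolist())
R=np.array(w["R"]);st=telemetry.read_state(); Rt=Ro.from_quat(st["eef_rot"]).as_matrix()
print(np.round(R@Rt,3).tolist(), np.round(Rt.T@(-R.T@np.array(w["t"])-st["ee_pos"]),3), np.round(Rt,3).tolist())
E
```

```text
sensor [[0.664, 0.147], [0.652, 0.102]]
relay [[0.679, 0.022], [0.64, -0.021]]
joy [[0.651, -0.131]]
disp [[0.678, -0.287], [0.603, -0.257]]
batt [[0.508, -0.398], [0.475, -0.455]]
panel [[0.498, 0.306], [0.521, 0.063], [0.421, 0.051], [0.392, 0.294]]
rover [[0.537, -0.096], [0.526, -0.3], [0.418, -0.291], [0.429, -0.089]]
[[309.70691628693146, 0.0, 317.97733249135433], [0.0, 309.70691628693146, 195.03040337213952], [0.0, 0.0, 1.0]]
[[-0.0, 1.0, 0.0], [-0.962, -0.0, -0.274], [-0.274, -0.0, 0.962]] [ 0.075 -0.001  0.019] [[-0.893, 0.45, -0.0], [0.45, 0.893, -0.001], [-0.0, -0.001, -1.0]]
```

{"method": "move_arm", "body": {"steps": [{"dx":-3.5,"dy":-2.5},{"dx":-3.5,"dy":-2.5},{"dx":-3.5,"dy":-2.5},{"dx":-3.5,"dy":-2.5},{"dx":-3.5,"dy":-2.5},{"dx":-3.5,"dy":-2.5},{"dx":-3.5,"dy":-2.5},{"dx":-3.5,"dy":-2.5},{"dx":-3.5,"dy":-2.5},{"dx":-3.5,"dy":-2.5},{"dx":-3.5,"dy":-2.5},{"dx":-3.5,"dy":-2.5}]}}

```text
$.steps[0]: bad value
```

```bash
cat >>h.py <<'E'
def pose():
    s=telemetry.read_state(); R=Ro.from_quat(s["eef_rot"]).as_matrix()
    return s,np.array(s["ee_pos"]),np.degrees(np.arctan2(R[1,1],R[0,1]))
def plan(x,y,z,yaw,n=None):
    """even rows that end with TCP at x,y,z and tool y at yaw (deg); prints the row"""
    s,p,a=pose(); D=np.array([x,y,z])-p; t=-np.radians((yaw-a+180)%360-180)
    n=n or int(max(np.ceil(np.linalg.norm(D)/.047),np.ceil(abs(t)/.145),1)); th=np.radians(a)
    S=np.zeros((2,2))
    for k in range(n):
        q=th-k*t/n; S+=np.array([[-np.sin(q),np.cos(q)],[np.cos(q),np.sin(q)]])
    d=np.linalg.solve(S,D[:2])*100
    print(f"n={n} dx={d[0]:.3f} dy={d[1]:.3f} dz={-D[2]*100/n:.3f} spin={t/n:.4f} | at {np.round(p,4)} yaw {a:.1f} j {np.round(s['joint_positions'],2)} t {s['time']:.1f} F {np.round(s['ft_force'],1)} w {s['width']:.4f}")
def snap(name):
    import pickle
    c=imaging.camera("wrist"); cv2.imwrite(f"pics/{name}.png",cv2.convertScaleAbs(c["img"][:,:,::-1],alpha=1.4)); pickle.dump(c,open(f"pics/{name}.pkl","wb")); return c
E
python3 - <<'E'
from h import *
snap("w1"); plan(.50,-.24,.38,63)
E
```

```text
n=18 dx=-3.088 dy=-3.406 dz=0.136 spin=0.0002 | at [0.2813 0.5581 0.4044] yaw 63.3 j [-1.13  0.33 -0.06  1.46  0.02  1.35 -0.09] t 0.2 F [ 0.4 -0.2  0.8] w 0.0868
```

View pics/w1.png

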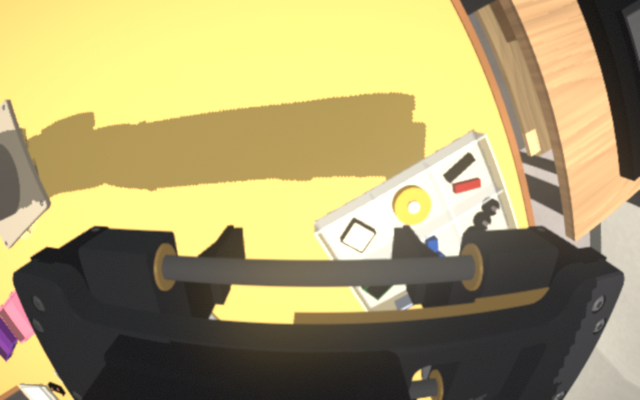

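```bash
python3 - <<'E'
from h import *
plan(.62,.15,.40,90,12)
E
```

```text
n=12 dx=-3.616 dy=-2.610 dz=0.037 spin=-0.0389 | at [0.2813 0.5581 0.4044] yaw 63.3 j [-1.13  0.33 -0.06  1.46  0.02  1.35 -0.09] t 0.2 F [ 0.4 -0.2  0.8] w 0.0868
```

{"method": "move_arm", "body": {"steps": [{"dx":-3.6,"dy":-2.6,"dz":0,"spin":-0.039},{"dx":-3.6,"dy":-2.6,"dz":0,"spin":-0.039},{"dx":-3.6,"dy":-2.6,"dz":0,"spin":-0.039},{"dx":-3.6,"dy":-2.6,"dz":0,"spin":-0.039},{"dx":-3.6,"dy":-2.6,"dz":0,"spin":-0.039},{"dx":-3.6,"dy":-2.6,"dz":0,"spin":-0.039},{"dx":-3.6,"dy":-2.6,"dz":0,"spin":-0.039},{"dx":-3.6,"dy":-2.6,"dz":0,"spin":-0.039},{"dx":-3.6,"dy":-2.6,"dz":0,"spin":-0.039},{"dx":-3.6,"dy":-2.6,"dz":0,"spin":-0.039},{"dx":-3.6,"dy":-2.6,"dz":0,"spin":-0.039},{"dx":-3.6,"dy":-2.6,"dz":0,"spin":-0.039}]}}

```text
time: 1.45
ee_pos: [0.6197, 0.1504, 0.4049]
eef_rot: [-0.001, 1.0, 0.0, 0.0]
ft_force: [0.2, 0.8, 0.5]
width: 0.0868
grip_force: 0.0
```

```bash
python3 - <<'E'
from h import *
snap("w2"); plan(.62,-.22,.39,90)
E
```

```text
n=8 dx=0.042 dy=-4.550 dz=0.176 spin=-0.0002 | at [0.6237 0.144  0.4041] yaw 89.9 j [-0.47  0.37  0.23  1.43 -0.08  1.35  1.33] t 1.5 F [-2.9 -6.8 -1.6] w 0.0869
```

View pics/w2.png

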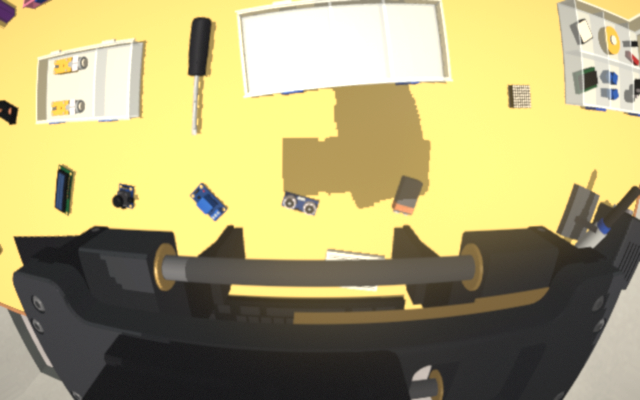

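{"method": "move_arm", "body": {"steps": [{"dx":0,"dy":-4.5,"dz":0.2,"spin":0},{"dx":0,"dy":-4.5,"dz":0.2,"spin":0},{"dx":0,"dy":-4.5,"dz":0.2,"spin":0},{"dx":0,"dy":-4.5,"dz":0.2,"spin":0},{"dx":0,"dy":-4.5,"dz":0.2,"spin":0},{"dx":0,"dy":-4.5,"dz":0.2,"spin":0},{"dx":0,"dy":-4.5,"dz":0.2,"spin":0},{"dx":0,"dy":-4.5,"dz":0.2,"spin":0},{"dx":0,"dy":0,"dz":0,"spin":0},{"dx":0,"dy":0,"dz":0,"spin":0}]}}

```text
time: 2.5
ee_pos: [0.6187, -0.2095, 0.3884]
eef_rot: [0.001, 1.0, -0.0, -0.0]
ft_force: [0.8, 1.0, 0.3]
width: 0.087
grip_force: 0.0
```

```bash
python3 - <<'E'
from h import *
snap("w3"); plan(.55,-.3,.3,60)
i=cv2.imread("pics/w3.png"); cv2.imwrite("pics/w3c.png",cv2.resize(i[30:230,100:420],(800,500),interpolation=2))
E
```

```text
n=4 dx=1.261 dy=-2.626 dz=2.211 spin=0.1312 | at [ 0.6191 -0.2078  0.3884] yaw 90.1 j [-0.02  0.41  0.38  1.42 -0.15  1.34  1.93] t 2.5 F [ 0.9  1.  -0.7] w 0.0869
```

View pics/w3c.png

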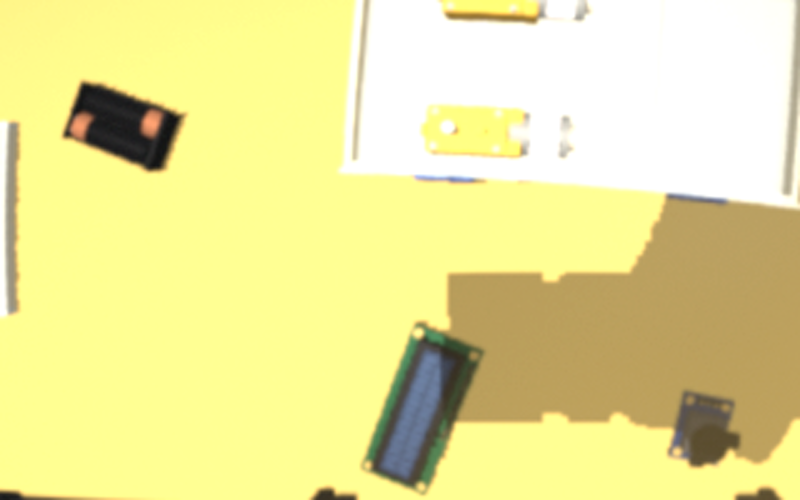

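```bash
cat >>h.py <<'E'
def blob(c,mask,z0,z1,fish=True,near=None):
    """largest blob of mask: centre, size, yaw of long side, its pixels' boundary unprojected midway"""
    k,l,st,ce=cv2.connectedComponentsWithStats(cv2.morphologyEx(mask.astype(np.uint8),cv2.MORPH_OPEN,np.ones((2,2))))
    i=1+(np.argmax(st[1:,4]) if near is None else np.argmin(np.linalg.norm(ce[1:]-near,axis=1)+1e3*(st[1:,4]<60)))
    p=cv2.findContours((l==i).astype(np.uint8),0,1)[0][0][:,0,:]
    for z in (z0,z1):
        q=onz(c,p,z,fish)[:,:2]; (x,y),(w,h),a=cv2.minAreaRect((q*1000).astype(np.float32))
        if w<h: w,h,a=h,w,a+90
        print(f"z={z}: centre {x:.1f} {y:.1f} size {w:.1f}x{h:.1f} yaw {a%180:.1f}")
E
python3 - <<'E'
from h import *
import pickle
c=pickle.load(open("pics/w3.pkl","rb")); im=c["img"].astype(int); m=np.zeros(im.shape[:2],bool)
hsv=cv2.cvtColor(c["img"],cv2.COLOR_RGB2HSV)
y=np.median(hsv[150:190,110:200].reshape(-1,3),axis=0); print(y)
m[50:110,120:185]=((im.max(2)<110)|((hsv[...,0]<14)&(hsv[...,1]>60)))[50:110,120:185]
blob(c,m,.003,.016,near=(150,80))
m[:]=0; m[150:230,235:300]=(im.max(2)<140)[150:230,235:300]&(hsv[150:230,235:300,0]>30)
blob(c,m,.005,.008,near=(269,193))
# box near corners, rim
def s(x,y):return (100+x/2.5,30+y/2.5)
print(np.round(onz(c,[s(343,170),s(800,205),s(360,0)],.028,True),4))
print(np.round(onz(c,[s(472,130),s(515,10)],.022,True),4))
E
```

```text
[ 22. 133. 219.]
z=0.003: centre 494.1 -427.7 size 67.9x32.2 yaw 65.3
z=0.016: centre 495.8 -420.0 size 65.5x31.1 yaw 65.3
z=0.005: centre 650.8 -273.7 size 71.6x17.8 yaw 157.2
z=0.008: centre 650.0 -273.2 size 71.0x17.6 yaw 157.2
[[ 0.5285 -0.2995  0.028 ]
 [ 0.5434 -0.0945  0.028 ]
 [ 0.4504 -0.2916  0.028 ]]
[[ 0.5124 -0.242   0.022 ]
 [ 0.4572 -0.2229  0.022 ]]
```

```bash
python3 - <<'E'
from h import *
plan(.55,-.447,.28,65)
E
```

```text
n=6 dx=0.419 dy=-4.161 dz=1.807 spin=0.0729 | at [ 0.6191 -0.2078  0.3884] yaw 90.1 j [-0.02  0.41  0.38  1.42 -0.15  1.34  1.93] t 2.5 F [ 0.9  1.  -0.7] w 0.0869
```

{"method": "move_arm", "body": {"steps": [{"dx":0.4,"dy":-4.2,"dz":1.8,"spin":0.073},{"dx":0.4,"dy":-4.2,"dz":1.8,"spin":0.073},{"dx":0.4,"dy":-4.2,"dz":1.8,"spin":0.073},{"dx":0.4,"dy":-4.2,"dz":1.8,"spin":0.073},{"dx":0.4,"dy":-4.2,"dz":1.8,"spin":0.073},{"dx":0.4,"dy":-4.2,"dz":1.8,"spin":0.073},{"dx":0,"dy":0,"dz":0,"spin":0},{"dx":0,"dy":0,"dz":0,"spin":0}]}}

```text
time: 3.35
ee_pos: [0.5507, -0.4493, 0.2799]
eef_rot: [0.217, 0.976, 0.001, -0.0]
ft_force: [0.4, 1.0, 0.4]
width: 0.087
grip_force: 0.0
```

```bash
python3 - <<'E'
from h import *
c=snap("w4"); im=c["img"].astype(int); hsv=cv2.cvtColor(c["img"],cv2.COLOR_RGB2HSV)
plan(.495,-.422,.19,65)
p=proj(c,[[.495,-.424,.01]],True)[0]; print(p)
m=((im.max(2)<110)|((hsv[...,0]<14)&(hsv[...,1]>60))); m[int(p[1])+60:]=0
blob(c,m,.003,.016,near=p)
i=cv2.imread("pics/w4.png"); x,y=int(p[0]),int(p[1]); x0,y0=max(x-100,0),max(y-75,0); print(x0,y0); cv2.imwrite("pics/w4c.png",cv2.resize(i[y0:y0+150,x0:x0+200],(600,450),interpolation=2))
E
```

```text
n=3 dx=2.085 dy=-0.005 dz=3.020 spin=0.0006 | at [ 0.5518 -0.4482  0.2806] yaw 65.1 j [ 0.3   0.64  0.49  1.37 -0.31  1.21  1.95] t 3.4 F [ 0.5 -0.2 -0.1] w 0.0871
[317.50491565 126.38568079]
z=0.003: centre 495.8 -425.6 size 61.4x33.1 yaw 65.8
z=0.016: centre 495.2 -425.2 size 58.3x31.4 yaw 65.8
217 51
```

View pics/w4c.png

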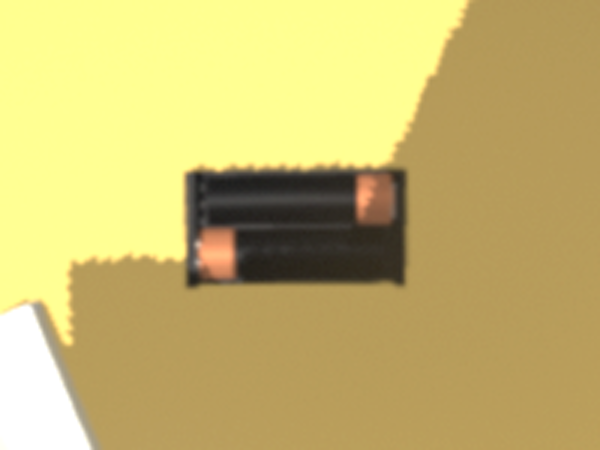

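```bash
python3 - <<'E'
from h import *
plan(.4953,-.4252,.215,65.8)
E
```

```text
n=2 dx=3.046 dy=-0.135 dz=3.279 spin=-0.0060 | at [ 0.5518 -0.4482  0.2806] yaw 65.1 j [ 0.3   0.64  0.49  1.37 -0.31  1.21  1.95] t 3.4 F [ 0.5 -0.2 -0.1] w 0.0871
```

{"method": "move_arm", "body": {"steps": [{"dx":3.05,"dy":-0.13,"dz":3.2,"spin":-0.006},{"dx":3.05,"dy":-0.13,"dz":3.2,"spin":-0.006},{"dx":0,"dy":0,"dz":0,"spin":0},{"dx":0,"dy":0,"dz":1.5,"spin":0},{"dx":0,"dy":0,"dz":1.5,"spin":0},{"dx":0,"dy":0,"dz":0,"spin":0},{"dx":0,"dy":0,"dz":0,"spin":0}]}}

```text
time: 4.1
ee_pos: [0.4949, -0.4263, 0.1865]
eef_rot: [0.21, 0.978, 0.0, -0.0]
ft_force: [0.0, 0.2, 0.4]
width: 0.087
grip_force: 0.0
```

{"method": "move_arm", "body": {"steps": [{"dx":0,"dy":0,"dz":0,"spin":0},{"dx":0,"dy":0,"dz":0,"spin":0},{"dx":0,"dy":0,"dz":0,"spin":0},{"dx":0,"dy":0,"dz":0,"spin":0},{"dx":0,"dy":0,"dz":0,"spin":0}], "claw": 5.0, "squeeze": 12}}

```text
time: 4.6
ee_pos: [0.4941, -0.4265, 0.1869]
eef_rot: [0.211, 0.978, 0.0, 0.0]
ft_force: [-0.6, 0.2, 1.5]
width: 0.0578
grip_force: 12.0
```

```bash
python3 - <<'E'
from h import *
plan(.58,-.215,.30,86)
E
```

```text
n=6 dx=-0.415 dy=3.802 dz=-1.885 spin=-0.0592 | at [ 0.4941 -0.4265  0.1869] yaw 65.7 j [ 0.3   0.62  0.46  1.61 -0.32  0.98  2.01] t 4.6 F [-0.6  0.2  1.5] w 0.0578
```

{"method": "move_arm", "body": {"steps": [{"dx":0,"dy":0,"dz":-3,"spin":0},{"dx":0,"dy":0,"dz":-3,"spin":0},{"dx":-0.4,"dy":3.8,"dz":-1,"spin":-0.059},{"dx":-0.4,"dy":3.8,"dz":-1,"spin":-0.059},{"dx":-0.4,"dy":3.8,"dz":-1,"spin":-0.059},{"dx":-0.4,"dy":3.8,"dz":-1,"spin":-0.059},{"dx":-0.4,"dy":3.8,"dz":-1,"spin":-0.059},{"dx":-0.4,"dy":3.8,"dz":-0.5,"spin":-0.059},{"dx":0,"dy":0,"dz":0,"spin":0},{"dx":0,"dy":0,"dz":0,"spin":0}]}}

```text
time: 5.6
ee_pos: [0.5794, -0.2139, 0.3018]
eef_rot: [0.035, 0.999, 0.0, 0.0]
ft_force: [-0.0, -1.6, -1.0]
width: 0.0577
grip_force: 12.0
```

```bash
python3 - <<'E'
from h import *
snap("w5"); plan(.48,-.22,.28,86)
i=cv2.imread("pics/w5.png"); cv2.imwrite("pics/w5c.png",cv2.resize(i[0:240,190:510],(800,600),interpolation=2))
E
```

```text
n=3 dx=3.276 dy=-0.388 dz=0.723 spin=-0.0006 | at [ 0.5789 -0.2154  0.3017] yaw 85.9 j [-0.02  0.4   0.39  1.63 -0.16  1.14  1.9 ] t 5.7 F [-0.2 -0.5 -0.5] w 0.0575
```

View pics/w5c.png

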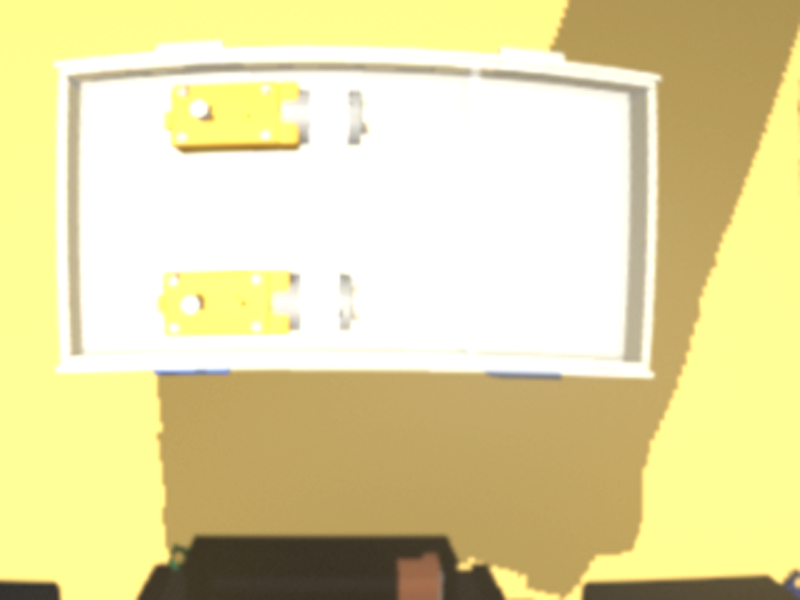

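```bash
python3 - <<'E'
from h import *
import pickle
c=pickle.load(open("pics/w5.pkl","rb")); s=lambda x,y:(190+x/2.5,y/2.5)
q=onz(c,[s(57,64),s(660,76),s(652,376),s(58,371)],.028,True)[:,:2]*1000; print(np.round(q,1).tolist())
L=lambda a,b:(round(np.linalg.norm(a-b),1),round(np.degrees(np.arctan2(*(b-a)[::-1])),1))
print(L(q[0],q[1]),L(q[3],q[2]),L(q[1],q[2]),L(q[0],q[3]),q.mean(0))
m=onz(c,[s(167,117),s(364,122),s(159,303),s(354,303)],.015,True)[:,:2]*1000; print(np.round(m,1).tolist(),L(m[0],m[1]),L(m[2],m[3]),m.mean(0))
n=onz(c,[s(236,147),s(230,271)],.019,True)[:,:2]*1000;print(np.round(n,1).tolist(),L(n[0],n[1]))
n=onz(c,[s(236,85),s(230,335)],.019,True)[:,:2]*1000;print(np.round(n,1).tolist(),L(n[0],n[1]))
n=onz(c,[s(200,109),s(191,303)],.031,True)[:,:2]*1000;print("shafts",np.round(n,1).tolist(),L(n[0],n[1]), n.mean(0))
E
```

```text
[[422.4, -292.5], [437.1, -86.1], [544.4, -94.5], [529.2, -301.1]]
(np.float64(206.9), np.float64(85.9)) (np.float64(207.2), np.float64(85.8)) (np.float64(107.6), np.float64(-4.5)) (np.float64(107.2), np.float64(-4.6)) [ 483.2925814  -193.58651644]
[[444.7, -257.8], [452.7, -190.5], [510.2, -265.7], [515.8, -198.2]] (np.float64(67.8), np.float64(83.2)) (np.float64(67.8), np.float64(85.3)) [ 480.85628919 -228.05055639]
[[459.0, -234.2], [501.5, -239.4]] (np.float64(42.9), np.float64(-7.0))
[[436.9, -232.8], [523.4, -241.3]] (np.float64(87.0), np.float64(-5.6))
shafts [[446.9, -243.9], [510.9, -251.7]] (np.float64(64.5), np.float64(-6.9)) [ 478.90941116 -247.80732118]
```

```bash
python3 - <<'E'
from h import *
plan(.4808,-.2265,.235,85.4,3)
E
```

```text
n=3 dx=3.232 dy=-0.613 dz=2.223 spin=0.0029 | at [ 0.5789 -0.2154  0.3017] yaw 85.9 j [-0.02  0.4   0.39  1.63 -0.16  1.14  1.9 ] t 5.7 F [-0.2 -0.5 -0.5] w 0.0575
```

{"method": "move_arm", "body": {"steps": [{"dx":3.23,"dy":-0.61,"dz":2.2,"spin":0.003},{"dx":3.23,"dy":-0.61,"dz":2.2,"spin":0.003},{"dx":3.23,"dy":-0.61,"dz":2.2,"spin":0.003},{"dx":0,"dy":0,"dz":0,"spin":0},{"dx":0,"dy":0,"dz":0,"spin":0},{"dx":0,"dy":0,"dz":0,"spin":0}]}}

```text
time: 6.25
ee_pos: [0.4819, -0.2267, 0.2364]
eef_rot: [0.04, 0.999, -0.0, 0.001]
ft_force: [-0.0, 0.6, 0.5]
width: 0.0578
grip_force: 12.0
```

```bash
python3 - <<'E'
from h import *
plan(.4808,-.2265,.191,85.4,4)
E
```

```text
n=4 dx=0.029 dy=0.002 dz=1.136 spin=-0.0001 | at [ 0.4819 -0.2267  0.2364] yaw 85.4 j [ 0.    0.3   0.4   1.91 -0.14  0.95  1.96] t 6.2 F [-0.   0.6  0.5] w 0.0578
```

{"method": "move_arm", "body": {"steps": [{"dx":0.02,"dy":0,"dz":1.2,"spin":0},{"dx":0.02,"dy":0,"dz":1.2,"spin":0},{"dx":0,"dy":0,"dz":1.2,"spin":0},{"dx":0,"dy":0,"dz":0.7,"spin":0},{"dx":0,"dy":0,"dz":0.2,"spin":0},{"dx":0,"dy":0,"dz":0,"spin":0},{"dx":0,"dy":0,"dz":0,"spin":0}]}}

```text
time: 6.95
ee_pos: [0.4809, -0.2259, 0.1906]
eef_rot: [0.04, 0.999, -0.0, 0.0]
ft_force: [-0.3, 0.1, 0.6]
width: 0.0577
grip_force: 12.0
```

{"method": "move_arm", "body": {"steps": [{"dx":0,"dy":0,"dz":0.1,"spin":0},{"dx":0,"dy":0,"dz":0,"spin":0},{"dx":0,"dy":0,"dz":0,"spin":0}]}}

```text
time: 7.25
ee_pos: [0.4809, -0.2259, 0.1898]
eef_rot: [0.04, 0.999, 0.0, 0.0]
ft_force: [1.5, 0.0, -1.2]
width: 0.0578
grip_force: 12.0
```

{"method": "move_arm", "body": {"steps": [{"dx":0,"dy":0,"dz":0,"spin":0},{"dx":0,"dy":0,"dz":0,"spin":0},{"dx":0,"dy":0,"dz":0,"spin":0},{"dx":0,"dy":0,"dz":-1.5,"spin":0},{"dx":0,"dy":0,"dz":-3.5,"spin":0},{"dx":0,"dy":0,"dz":-4,"spin":0}], "claw": 7.0}}

```text
time: 7.85
ee_pos: [0.4802, -0.2257, 0.2798]
eef_rot: [0.04, 0.999, 0.0, -0.001]
ft_force: [1.1, 0.7, 0.3]
width: 0.07
grip_force: 0.0
```

```bash
python3 - <<'E'
from h import *
plan(.60,.05,.33,78)
E
```

```text
n=7 dx=-1.164 dy=4.137 dz=-0.716 spin=0.0185 | at [ 0.4802 -0.2257  0.2798] yaw 85.4 j [-0.01  0.24  0.42  1.88 -0.11  1.05  1.94] t 7.8 F [1.1 0.7 0.3] w 0.0700
```

```bash
python3 - <<'E'
from h import *
plan(.642,.066,.28,-14,12)
import pickle
c=pickle.load(open("pics/w2.pkl","rb"))
print(onz(c,[(283,201),(319,208),(301,205)],.01,True))
print(onz(c,[(209,203),(123,197)],.01,True))
E
```

```text
n=12 dx=1.139 dy=2.946 dz=-0.001 spin=0.1446 | at [ 0.4802 -0.2257  0.2798] yaw 85.4 j [-0.01  0.24  0.42  1.88 -0.11  1.05  1.94] t 7.8 F [1.1 0.7 0.3] w 0.0700
[[0.65988923 0.10548788 0.01      ]
 [0.66911284 0.15144389 0.01      ]
 [0.66514991 0.12845131 0.01      ]]
[[ 0.66321661  0.00534311  0.01      ]
 [ 0.65554119 -0.13546045  0.01      ]]
```

{"method": "move_arm", "body": {"steps": [{"dx":1.1,"dy":2.9,"dz":0,"spin":0.145},{"dx":1.1,"dy":2.9,"dz":0,"spin":0.145},{"dx":1.1,"dy":2.9,"dz":0,"spin":0.145},{"dx":1.1,"dy":2.9,"dz":0,"spin":0.145},{"dx":1.1,"dy":2.9,"dz":0,"spin":0.145},{"dx":1.1,"dy":2.9,"dz":0,"spin":0.145},{"dx":1.1,"dy":2.9,"dz":0,"spin":0.145},{"dx":1.1,"dy":2.9,"dz":0,"spin":0.145},{"dx":1.1,"dy":2.9,"dz":0,"spin":0.145},{"dx":1.1,"dy":2.9,"dz":0,"spin":0.145},{"dx":1.1,"dy":2.9,"dz":0,"spin":0.145},{"dx":1.1,"dy":2.9,"dz":0,"spin":0.145}]}}

```text
time: 9.05
ee_pos: [0.6428, 0.0605, 0.2796]
eef_rot: [0.791, 0.612, 0.0, -0.0]
ft_force: [-0.1, 0.2, 0.8]
width: 0.0704
grip_force: 0.0
```

{"method": "move_arm", "body": {"steps": [{"dx":0,"dy":0,"dz":0,"spin":0},{"dx":0,"dy":0,"dz":0,"spin":0}], "claw": 5.0}}

```text
time: 9.25
ee_pos: [0.6419, 0.059, 0.2791]
eef_rot: [0.789, 0.614, -0.001, 0.0]
ft_force: [-0.5, 0.2, -0.5]
width: 0.0608
grip_force: 0.0
```

```bash
cat >>h.py <<'E'
def look(name,X,z0,z1,dk=lambda h,im:(h[...,0]>60)|(im.max(2)<70),show=True):
    c=snap(name); im=c["img"].astype(int); h=cv2.cvtColor(c["img"],cv2.COLOR_RGB2HSV)
    p=proj(c,[X],True)[0]; x,y=p.astype(int); x0,y0=max(x-80,0),max(y-60,0); w=np.s_[y0:min(y0+120,228),x0:x0+160]
    m=np.zeros(im.shape[:2],bool); m[w]=dk(h,im)[w]; blob(c,m,z0,z1,near=p); print("origin",x0,y0)
    i=cv2.imread(f"pics/{name}.png").copy(); v=(m*255).astype(np.uint8)
    a=np.hstack([i[w],cv2.merge([v,v,v])[w]]); cv2.imwrite(f"pics/{name}c.png",cv2.resize(a,None,fx=2.5,fy=2.5,interpolation=2)); return c
E
python3 - <<'E'
from h import *
plan(.66,.125,.215,-14); look("w6",[.66,.127,.01],.005,.018)
E
```

```text
n=2 dx=3.421 dy=0.071 dz=3.204 spin=-0.0016 | at [0.6419 0.059  0.2791] yaw -14.2 j [-0.48  0.49  0.42  1.57 -0.22  1.13 -0.26] t 9.2 F [-0.5  0.2 -0.5] w 0.0608
z=0.005: centre 664.0 125.7 size 44.0x19.0 yaw 72.6
z=0.018: centre 663.8 126.0 size 41.7x18.1 yaw 72.6
origin 239 53
```

View pics/w6c.png

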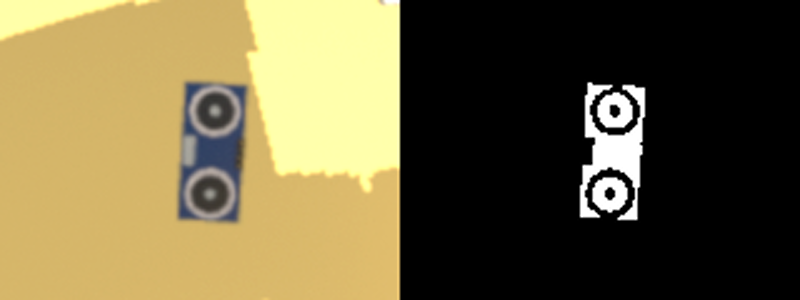

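```bash
python3 - <<'E'
from h import *
plan(.6638,.126,.214,-17.4,2)
E
```

```text
n=2 dx=3.547 dy=0.204 dz=3.267 spin=0.0279 | at [0.6415 0.0585 0.2793] yaw -14.2 j [-0.48  0.49  0.42  1.57 -0.22  1.13 -0.26] t 9.3 F [-0.6  0.5 -0.9] w 0.0573
```

{"method": "move_arm", "body": {"steps": [{"dx":3.55,"dy":0.2,"dz":3.25,"spin":0.028},{"dx":3.55,"dy":0.2,"dz":3.25,"spin":0.028},{"dx":0,"dy":0,"dz":0,"spin":0},{"dx":0,"dy":0,"dz":0,"spin":0},{"dx":0,"dy":0,"dz":1.5,"spin":0},{"dx":0,"dy":0,"dz":1,"spin":0},{"dx":0,"dy":0,"dz":0,"spin":0},{"dx":0,"dy":0,"dz":0,"spin":0}]}}

```text
time: 10.1
ee_pos: [0.6641, 0.1258, 0.1897]
eef_rot: [0.807, 0.591, -0.0, -0.0]
ft_force: [0.5, -0.9, 0.4]
width: 0.0498
grip_force: 0.0
```

{"method": "move_arm", "body": {"steps": [{"dx":0,"dy":0,"dz":0.5,"spin":0},{"dx":0,"dy":0,"dz":0,"spin":0},{"dx":0,"dy":0,"dz":0,"spin":0}]}}

```text
time: 10.4
ee_pos: [0.6642, 0.1265, 0.1848]
eef_rot: [0.806, 0.592, 0.0, -0.0]
ft_force: [-0.3, 0.3, 0.7]
width: 0.0501
grip_force: 0.0
```

{"method": "move_arm", "body": {"steps": [{"dx":0,"dy":0,"dz":0,"spin":0},{"dx":0,"dy":0,"dz":0,"spin":0},{"dx":0,"dy":0,"dz":0,"spin":0},{"dx":0,"dy":0,"dz":0,"spin":0},{"dx":0,"dy":0,"dz":0,"spin":0}], "claw": 1.4, "squeeze": 8}}

```text
time: 10.9
ee_pos: [0.6643, 0.1265, 0.1848]
eef_rot: [0.806, 0.591, 0.0, -0.0]
ft_force: [1.1, 0.5, 0.1]
width: 0.0197
grip_force: 8.0
```

```bash
python3 - <<'E'
from h import *
plan(.4886,-.1253,.26,-4.4,8)
E
```

```text
n=8 dx=-3.536 dy=-1.512 dz=-0.940 spin=-0.0285 | at [0.6643 0.1265 0.1848] yaw -17.5 j [-0.53  0.66  0.38  1.54 -0.27  1.   -0.38] t 10.9 F [1.1 0.5 0.1] w 0.0197
```

{"method": "move_arm", "body": {"steps": [{"dx":0,"dy":0,"dz":-3,"spin":0},{"dx":0,"dy":0,"dz":-3,"spin":0},{"dx":-3.54,"dy":-1.51,"dz":-0.2,"spin":-0.0285},{"dx":-3.54,"dy":-1.51,"dz":-0.2,"spin":-0.0285},{"dx":-3.54,"dy":-1.51,"dz":-0.2,"spin":-0.0285},{"dx":-3.54,"dy":-1.51,"dz":-0.2,"spin":-0.0285},{"dx":-3.54,"dy":-1.51,"dz":-0.2,"spin":-0.0285},{"dx":-3.54,"dy":-1.51,"dz":-0.2,"spin":-0.0285},{"dx":-3.54,"dy":-1.51,"dz":-0.2,"spin":-0.0285},{"dx":-3.54,"dy":-1.51,"dz":-0.1,"spin":-0.0285},{"dx":0,"dy":0,"dz":0,"spin":0},{"dx":0,"dy":0,"dz":0,"spin":0}]}}

```text
time: 12.1
ee_pos: [0.4884, -0.1262, 0.26]
eef_rot: [0.735, 0.679, 0.0, 0.0]
ft_force: [0.6, 0.8, 0.4]
width: 0.0195
grip_force: 8.0
```

```bash
python3 - <<'E'
from h import *
plan(.4886,-.1253,.188,-4.4,4)
E
```

```text
n=4 dx=0.022 dy=0.002 dz=1.800 spin=-0.0006 | at [ 0.4884 -0.1262  0.26  ] yaw -4.5 j [-0.29  0.22  0.5   1.97 -0.12  0.99  0.19] t 12.1 F [0.6 0.8 0.4] w 0.0195
```

{"method": "move_arm", "body": {"steps": [{"dx":0.05,"dy":0,"dz":2.5,"spin":0},{"dx":0.05,"dy":0,"dz":2,"spin":0},{"dx":0,"dy":0,"dz":1.5,"spin":0},{"dx":0,"dy":0,"dz":0.8,"spin":0},{"dx":0,"dy":0,"dz":0.3,"spin":0},{"dx":0,"dy":0,"dz":0.1,"spin":0},{"dx":0,"dy":0,"dz":0,"spin":0},{"dx":0,"dy":0,"dz":0,"spin":0}]}}

```text
time: 12.9
ee_pos: [0.489, -0.1246, 0.1884]
eef_rot: [0.734, 0.679, 0.0, 0.0]
ft_force: [-0.4, -0.1, 0.4]
width: 0.0198
grip_force: 8.0
```

{"method": "move_arm", "body": {"steps": [{"dx":0,"dy":0,"dz":0,"spin":0},{"dx":0,"dy":0,"dz":0,"spin":0},{"dx":0,"dy":0,"dz":0,"spin":0},{"dx":0,"dy":0,"dz":0,"spin":0},{"dx":0,"dy":0,"dz":-1.5,"spin":0},{"dx":0,"dy":0,"dz":-3.5,"spin":0},{"dx":0,"dy":0,"dz":-4,"spin":0}], "claw": 3.8}}

```text
time: 13.6
ee_pos: [0.4881, -0.1246, 0.2779]
eef_rot: [0.734, 0.679, -0.001, -0.001]
ft_force: [0.5, 0.2, 0.1]
width: 0.0379
grip_force: 0.0
```

```bash
python3 - <<'E'
from h import *
plan(.623,-.303,.29,67,12)
E
```

```text
n=12 dx=-1.966 dy=0.304 dz=-0.101 spin=-0.1039 | at [ 0.4881 -0.1246  0.2779] yaw -4.4 j [-0.31  0.19  0.51  1.95 -0.11  1.03  0.18] t 13.6 F [0.5 0.2 0.1] w 0.0379
```

```bash
python3 - <<'E'
from h import *
plan(.70,-.295,.28,67,12)
E
```

```text
n=12 dx=-2.228 dy=0.940 dz=-0.017 spin=-0.1039 | at [ 0.4881 -0.1246  0.2779] yaw -4.4 j [-0.31  0.19  0.51  1.95 -0.11  1.03  0.18] t 13.6 F [0.5 0.2 0.1] w 0.0379
```

{"method": "move_arm", "body": {"steps": [{"dx":-2.2,"dy":0.94,"dz":0,"spin":-0.104},{"dx":-2.2,"dy":0.94,"dz":0,"spin":-0.104},{"dx":-2.2,"dy":0.94,"dz":0,"spin":-0.104},{"dx":-2.2,"dy":0.94,"dz":0,"spin":-0.104},{"dx":-2.2,"dy":0.94,"dz":0,"spin":-0.104},{"dx":-2.2,"dy":0.94,"dz":0,"spin":-0.104},{"dx":-2.2,"dy":0.94,"dz":0,"spin":-0.104},{"dx":-2.2,"dy":0.94,"dz":0,"spin":-0.104},{"dx":-2.2,"dy":0.94,"dz":0,"spin":-0.104},{"dx":-2.2,"dy":0.94,"dz":0,"spin":-0.104},{"dx":-2.2,"dy":0.94,"dz":0,"spin":-0.104},{"dx":-2.2,"dy":0.94,"dz":0,"spin":-0.104}], "claw": 6.0}}

```text
time: 14.8
ee_pos: [0.6998, -0.2928, 0.2773]
eef_rot: [0.197, 0.98, -0.0, -0.0]
ft_force: [0.1, -0.9, 0.3]
width: 0.0599
grip_force: 0.0
```

{"method": "move_arm", "body": {"steps": [{"dx":0,"dy":0,"dz":0,"spin":0},{"dx":0,"dy":0,"dz":0,"spin":0}]}}

```text
time: 15.0
ee_pos: [0.699, -0.2922, 0.2769]
eef_rot: [0.199, 0.98, 0.0, -0.001]
ft_force: [0.1, -0.8, -0.8]
width: 0.0602
grip_force: 0.0
```

```bash
python3 - <<'E'
from h import *
look("w7",[.65,-.273,.006],.006,.008,dk=lambda h,im:(h[...,0]>35)|(im.max(2)<100)); plan(.65,-.273,.215,67.2,2)
a=cv2.imread("pics/w7c.png"); b=cv2.imread("pics/w7.png"); b=cv2.resize(b[0:230],(800,288))
cv2.imwrite("pics/w7d.png",np.vstack([a[:, :800],b[:,:a.shape[1]]]))
E
```

```text
z=0.006: centre 646.5 -271.2 size 80.4x36.0 yaw 156.5
z=0.008: centre 646.4 -271.2 size 79.8x35.7 yaw 156.5
origin 236 76
n=2 dx=2.615 dy=-0.061 dz=3.115 spin=-0.0019 | at [ 0.6986 -0.2923  0.2773] yaw 67.0 j [ 0.15  0.72  0.31  1.2  -0.22  1.25  1.63] t 15.1 F [-0.3  0.  -0.3] w 0.0603
```

View pics/w7d.png

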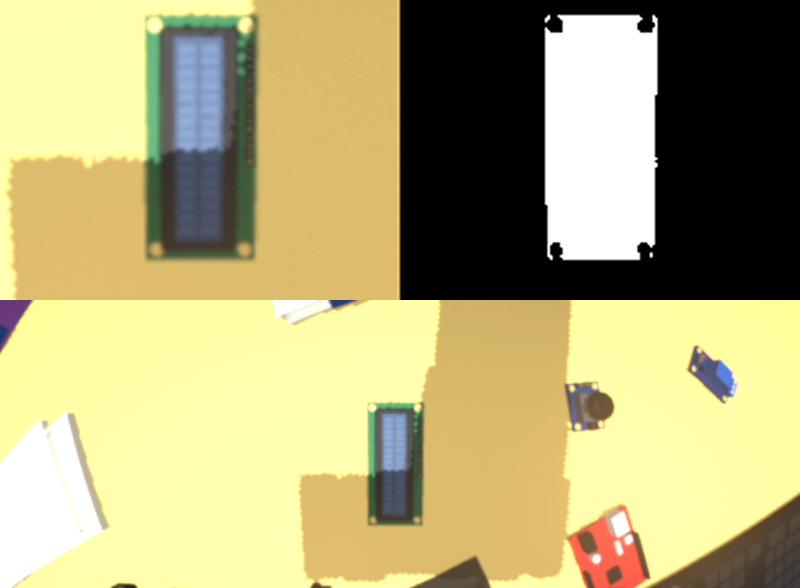

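```bash
python3 - <<'E'
from h import *
plan(.6465,-.2712,.2145,66.5,2)
E
```

```text
n=2 dx=2.811 dy=-0.055 dz=3.140 spin=0.0042 | at [ 0.6986 -0.2923  0.2773] yaw 67.0 j [ 0.15  0.72  0.31  1.2  -0.22  1.25  1.63] t 15.1 F [-0.3  0.  -0.3] w 0.0603
```

{"method": "move_arm", "body": {"steps": [{"dx":2.8,"dy":-0.05,"dz":3.1,"spin":0.004},{"dx":2.8,"dy":-0.05,"dz":3.1,"spin":0.004},{"dx":0,"dy":0,"dz":0,"spin":0},{"dx":0,"dy":0,"dz":0,"spin":0},{"dx":0,"dy":0,"dz":1.5,"spin":0},{"dx":0,"dy":0,"dz":1.2,"spin":0},{"dx":0,"dy":0,"dz":0,"spin":0},{"dx":0,"dy":0,"dz":0,"spin":0}]}}

```text
time: 15.85
ee_pos: [0.6474, -0.2712, 0.1884]
eef_rot: [0.203, 0.979, -0.0, -0.0]
ft_force: [-0.6, -0.3, 0.2]
width: 0.0595
grip_force: 0.0
```

{"method": "move_arm", "body": {"steps": [{"dx":0.08,"dy":0,"dz":0.35,"spin":0},{"dx":0,"dy":0,"dz":0,"spin":0},{"dx":0,"dy":0,"dz":0,"spin":0}]}}

```text
time: 16.15
ee_pos: [0.6466, -0.2708, 0.1854]
eef_rot: [0.203, 0.979, 0.0, 0.0]
ft_force: [0.2, -0.1, -0.1]
width: 0.0598
grip_force: 0.0
```

{"method": "move_arm", "body": {"steps": [{"dx":0,"dy":0,"dz":0,"spin":0},{"dx":0,"dy":0,"dz":0,"spin":0},{"dx":0,"dy":0,"dz":0,"spin":0},{"dx":0,"dy":0,"dz":0,"spin":0},{"dx":0,"dy":0,"dz":0,"spin":0}], "claw": 3.0, "squeeze": 10}}

```text
time: 16.65
ee_pos: [0.6465, -0.2708, 0.1853]
eef_rot: [0.203, 0.979, 0.0, 0.0]
ft_force: [0.4, -0.3, -0.1]
width: 0.0357
grip_force: 10.0
```

```bash
python3 - <<'E'
from h import *
plan(.456,.04,.29,6,10)
E
```

```text
n=10 dx=3.784 dy=0.521 dz=-1.047 spin=0.1058 | at [ 0.6465 -0.2708  0.1853] yaw 66.6 j [ 0.13  0.69  0.3   1.45 -0.22  1.03  1.64] t 16.6 F [ 0.4 -0.3 -0.1] w 0.0357
```

```bash
python3 - <<'E'
from h import *
plan(.47,.02,.30,6,10)
E
```

```text
n=10 dx=3.529 dy=0.502 dz=-1.147 spin=0.1058 | at [ 0.6465 -0.2708  0.1853] yaw 66.6 j [ 0.13  0.69  0.3   1.45 -0.22  1.03  1.64] t 16.6 F [ 0.4 -0.3 -0.1] w 0.0357
```

{"method": "move_arm", "body": {"steps": [{"dx":0,"dy":0,"dz":-3,"spin":0},{"dx":0,"dy":0,"dz":-3,"spin":0},{"dx":3.53,"dy":0.5,"dz":-0.5,"spin":0.106},{"dx":3.53,"dy":0.5,"dz":-0.5,"spin":0.106},{"dx":3.53,"dy":0.5,"dz":-0.5,"spin":0.106},{"dx":3.53,"dy":0.5,"dz":-0.5,"spin":0.106},{"dx":3.53,"dy":0.5,"dz":-0.5,"spin":0.106},{"dx":3.53,"dy":0.5,"dz":-0.5,"spin":0.106},{"dx":3.53,"dy":0.5,"dz":-0.5,"spin":0.106},{"dx":3.53,"dy":0.5,"dz":-0.5,"spin":0.106},{"dx":3.53,"dy":0.5,"dz":-0.5,"spin":0.106},{"dx":3.53,"dy":0.5,"dz":-1,"spin":0.106}]}}

```text
time: 17.85
ee_pos: [0.469, 0.0213, 0.3003]
eef_rot: [0.671, 0.741, -0.0, -0.0]
ft_force: [0.4, -0.1, -0.4]
width: 0.0355
grip_force: 10.0
```

{"method": "move_arm", "body": {"steps": [{"dx":0,"dy":0,"dz":0,"spin":0},{"dx":0,"dy":0,"dz":0,"spin":0}]}}

```text
time: 18.05
ee_pos: [0.47, 0.0206, 0.3005]
eef_rot: [0.669, 0.744, 0.0, 0.0]
ft_force: [0.3, -0.3, -1.1]
width: 0.0354
grip_force: 10.0
```

```bash
python3 - <<'E'
from h import *
c=snap("w8"); i=c["img"][0:240,190:510,::-1]; cv2.imwrite("pics/w8c.png",cv2.resize(i,(800,600),interpolation=2)); plan(.465,.111,.24,6.5)
E
```

```text
n=3 dx=3.047 dy=0.159 dz=2.008 spin=-0.0031 | at [0.47   0.0196 0.3002] yaw 6.0 j [-0.47  0.08  0.35  2.   -0.03  1.07 -0.01] t 18.1 F [ 0.  -1.1 -0.6] w 0.0355
```

View pics/w8c.png

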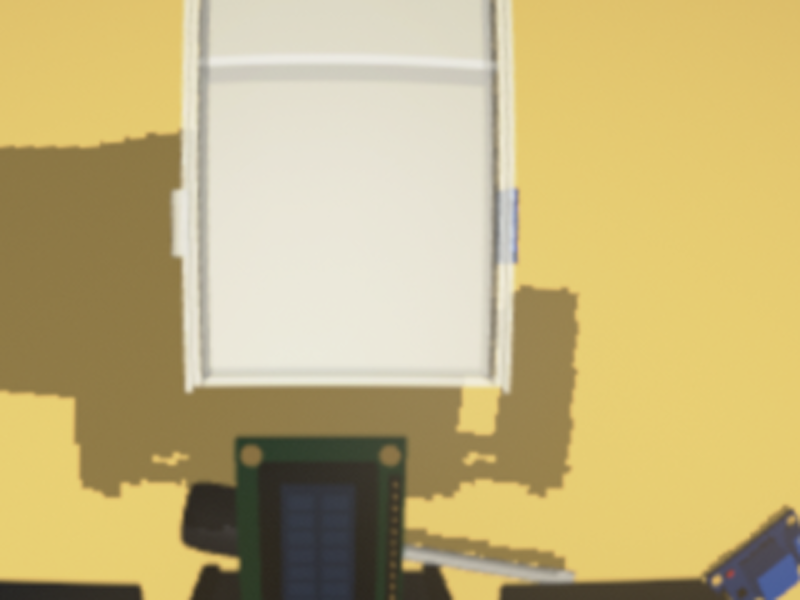

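```bash
python3 - <<'E'
from h import *
import pickle
c=pickle.load(open("pics/w8.pkl","rb")); s=lambda x,y:(190+x/2.5,y/2.5)
f=lambda P,z=.028:onz(c,[s(*p) for p in P],z,True)[:,:2]*1000
print("near edge",np.round(f([(188,388),(508,388)]),1).tolist())
print("divider",np.round(f([(210,62),(345,58),(495,68)]),1).tolist())
print("left",np.round(f([(187,380),(184,100),(188,5)]),1).tolist())
print("right",np.round(f([(509,380),(515,100),(508,5)]),1).tolist())
n=f([(188,388),(508,388)]); print(np.linalg.norm(n[0]-n[1]),np.degrees(np.arctan2(*(n[1]-n[0])[::-1])))
E
```

```text
near edge [[422.4, 52.6], [529.3, 64.3]]
divider [[419.1, 162.5], [462.7, 167.6], [512.1, 171.7]]
left [[421.9, 55.3], [412.0, 148.8], [409.2, 182.8]]
right [[529.2, 67.0], [519.8, 161.6], [514.6, 195.8]]
107.4623982406838 6.209080571913288
```

```bash
python3 - <<'E'
from h import *
plan(.4698,.1147,.24,6.1,3)
E
```

```text
n=3 dx=3.154 dy=0.324 dz=2.008 spin=-0.0008 | at [0.47   0.0196 0.3002] yaw 6.0 j [-0.47  0.08  0.35  2.   -0.03  1.07 -0.01] t 18.1 F [ 0.  -1.1 -0.6] w 0.0355
```

{"method": "move_arm", "body": {"steps": [{"dx":3.15,"dy":0.32,"dz":2,"spin":0},{"dx":3.15,"dy":0.32,"dz":2,"spin":0},{"dx":3.15,"dy":0.32,"dz":2,"spin":0},{"dx":0,"dy":0,"dz":0,"spin":0},{"dx":0,"dy":0,"dz":0,"spin":0},{"dx":0,"dy":0,"dz":0,"spin":0}]}}

```text
time: 18.7
ee_pos: [0.4703, 0.1133, 0.2406]
eef_rot: [0.671, 0.742, -0.0, 0.0]
ft_force: [-0.0, -0.2, -0.6]
width: 0.0357
grip_force: 10.0
```

```bash
python3 - <<'E'
from h import *
plan(.4698,.1147,.1885,6.1,1)
E
```

```text
n=1 dx=0.141 dy=-0.041 dz=5.206 spin=-0.0056 | at [0.4703 0.1133 0.2406] yaw 5.8 j [-0.57  0.19  0.26  2.02 -0.06  0.94 -0.18] t 18.7 F [-0.  -0.2 -0.6] w 0.0357
```

{"method": "move_arm", "body": {"steps": [{"dx":0.1,"dy":0,"dz":1.6,"spin":-0.003},{"dx":0,"dy":0,"dz":1.5,"spin":0},{"dx":0,"dy":0,"dz":1.2,"spin":0},{"dx":0,"dy":0,"dz":0.6,"spin":0},{"dx":0,"dy":0,"dz":0.2,"spin":0},{"dx":0,"dy":0,"dz":0.1,"spin":0},{"dx":0,"dy":0,"dz":0,"spin":0},{"dx":0,"dy":0,"dz":0,"spin":0}]}}

```text
time: 19.5
ee_pos: [0.47, 0.1162, 0.1887]
eef_rot: [0.669, 0.744, 0.0, 0.0]
ft_force: [-0.1, 0.9, 0.4]
width: 0.0356
grip_force: 10.0
```

{"method": "move_arm", "body": {"steps": [{"dx":0,"dy":0,"dz":0,"spin":0},{"dx":0,"dy":0,"dz":0,"spin":0},{"dx":0,"dy":0,"dz":0,"spin":0},{"dx":0,"dy":0,"dz":0,"spin":0},{"dx":0,"dy":0,"dz":-1.5,"spin":0},{"dx":0,"dy":0,"dz":-3.5,"spin":0},{"dx":0,"dy":0,"dz":-4,"spin":0}], "claw": 5.0}}

```text
time: 20.2
ee_pos: [0.4692, 0.1159, 0.2785]
eef_rot: [0.669, 0.744, -0.001, -0.0]
ft_force: [0.3, 1.0, 0.2]
width: 0.0499
grip_force: 0.0
```

```bash
python3 - <<'E'
from h import *
import pickle
plan(.652,-.2,.29,-4,8)
c=pickle.load(open("pics/w3.pkl","rb")); im=c["img"].astype(int); h=cv2.cvtColor(c["img"],cv2.COLOR_RGB2HSV)
m=np.zeros(im.shape[:2],bool); m[180:220,360:400]=((h[...,0]>60)|(im.max(2)<70))[180:220,360:400]
blob(c,m,.005,.006,near=(380,201))
print(onz(c,[(373,189),(392,191),(368.5,212)],.006,True))
E
```

```text
n=8 dx=-4.019 dy=2.172 dz=-0.144 spin=0.0220 | at [0.4692 0.1159 0.2785] yaw 6.1 j [-0.59  0.14  0.27  1.99 -0.04  1.03 -0.19] t 20.2 F [0.3 1.  0.2] w 0.0499
z=0.005: centre 650.7 -134.7 size 28.7x16.3 yaw 118.7
z=0.006: centre 650.4 -134.9 size 28.6x16.3 yaw 118.7
[[ 0.63938991 -0.14246107  0.006     ]
 [ 0.64193334 -0.11819117  0.006     ]
 [ 0.66918016 -0.14674847  0.006     ]]
```

```bash
python3 - <<'E'
from h import *
plan(.714,-.142,.28,82,12)
E
```

```text
n=12 dx=-3.187 dy=0.147 dz=-0.013 spin=-0.1104 | at [0.4692 0.1159 0.2785] yaw 6.1 j [-0.59  0.14  0.27  1.99 -0.04  1.03 -0.19] t 20.2 F [0.3 1.  0.2] w 0.0499
```

{"method": "move_arm", "body": {"steps": [{"dx":-3.2,"dy":0.15,"dz":0,"spin":-0.11},{"dx":-3.2,"dy":0.15,"dz":0,"spin":-0.11},{"dx":-3.2,"dy":0.15,"dz":0,"spin":-0.11},{"dx":-3.2,"dy":0.15,"dz":0,"spin":-0.11},{"dx":-3.2,"dy":0.15,"dz":0,"spin":-0.11},{"dx":-3.2,"dy":0.15,"dz":0,"spin":-0.11},{"dx":-3.2,"dy":0.15,"dz":0,"spin":-0.11},{"dx":-3.2,"dy":0.15,"dz":0,"spin":-0.11},{"dx":-3.2,"dy":0.15,"dz":0,"spin":-0.11},{"dx":-3.2,"dy":0.15,"dz":0,"spin":-0.11},{"dx":-3.2,"dy":0.15,"dz":0,"spin":-0.11},{"dx":-3.2,"dy":0.15,"dz":0,"spin":-0.11}]}}

```text
time: 21.4
ee_pos: [0.7162, -0.1446, 0.278]
eef_rot: [0.071, 0.998, -0.0, -0.0]
ft_force: [0.7, 1.1, 0.9]
width: 0.0499
grip_force: 0.0
```

{"method": "move_arm", "body": {"steps": [{"dx":0,"dy":0,"dz":0,"spin":0},{"dx":0,"dy":0,"dz":0,"spin":0}]}}

```text
time: 21.6
ee_pos: [0.7153, -0.1436, 0.2772]
eef_rot: [0.073, 0.997, 0.0, -0.001]
ft_force: [-0.2, -0.5, 0.3]
width: 0.0503
grip_force: 0.0
```

```bash
python3 - <<'E'
from h import *
look("w9",[.655,-.134,.006],.006,.008); plan(.655,-.134,.225,82,2)
E
```

```text
z=0.006: centre 658.0 -129.6 size 31.2x30.6 yaw 168.8
z=0.008: centre 657.9 -129.6 size 30.9x30.4 yaw 168.8
origin 239 66
n=2 dx=3.034 dy=0.034 dz=2.636 spin=-0.0032 | at [ 0.7149 -0.1434  0.2777] yaw 81.6 j [-0.03  0.65  0.25  1.3  -0.16  1.22  1.66] t 21.6 F [-0.2  0.4 -0.9] w 0.0501
```

View pics/w9c.png

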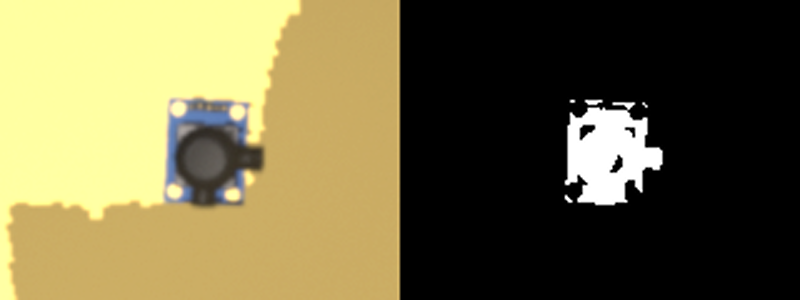

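```bash
python3 - <<'E'
from h import *
import pickle
c=pickle.load(open("pics/w9.pkl","rb")); s=lambda x,y:(239+x/2.5,66+y/2.5)
q=onz(c,[s(168,100),s(249,103),s(243,205),s(165,202)],.006,True)[:,:2]*1000
L=lambda a,b:(round(np.linalg.norm(a-b),1),round(np.degrees(np.arctan2(*(b-a)[::-1])),1))
print(L(q[0],q[1]),L(q[3],q[2]),L(q[1],q[2]),L(q[0],q[3]),q.mean(0))
plan(.656,-.134,.245,-9,11)
E
```

```text
(np.float64(26.1), np.float64(79.6)) (np.float64(25.6), np.float64(79.4)) (np.float64(33.6), np.float64(-11.3)) (np.float64(33.5), np.float64(-10.4)) [ 655.62273672 -132.37140442]
n=11 dx=0.459 dy=-0.392 dz=0.297 spin=0.1438 | at [ 0.7149 -0.1434  0.2777] yaw 81.6 j [-0.03  0.65  0.25  1.3  -0.16  1.22  1.66] t 21.6 F [-0.2  0.4 -0.9] w 0.0501
```

```bash
python3 - <<'E'
from h import *
plan(.6556,-.1324,.235,-10.6,12)
E
```

```text
n=12 dx=0.429 dy=-0.362 dz=0.356 spin=0.1341 | at [ 0.7149 -0.1434  0.2777] yaw 81.6 j [-0.03  0.65  0.25  1.3  -0.16  1.22  1.66] t 21.6 F [-0.2  0.4 -0.9] w 0.0501
```

{"method": "move_arm", "body": {"steps": [{"dx":0.43,"dy":-0.36,"dz":0.35,"spin":0.134},{"dx":0.43,"dy":-0.36,"dz":0.35,"spin":0.134},{"dx":0.43,"dy":-0.36,"dz":0.35,"spin":0.134},{"dx":0.43,"dy":-0.36,"dz":0.35,"spin":0.134},{"dx":0.43,"dy":-0.36,"dz":0.35,"spin":0.134},{"dx":0.43,"dy":-0.36,"dz":0.35,"spin":0.134},{"dx":0.43,"dy":-0.36,"dz":0.35,"spin":0.134},{"dx":0.43,"dy":-0.36,"dz":0.35,"spin":0.134},{"dx":0.43,"dy":-0.36,"dz":0.35,"spin":0.134},{"dx":0.43,"dy":-0.36,"dz":0.35,"spin":0.134},{"dx":0.43,"dy":-0.36,"dz":0.35,"spin":0.134},{"dx":0.43,"dy":-0.36,"dz":0.35,"spin":0.134}], "claw": 5.4}}

```text
time: 22.85
ee_pos: [0.655, -0.1319, 0.2367]
eef_rot: [0.771, 0.637, 0.0, -0.0]
ft_force: [0.9, 0.1, 1.4]
width: 0.054
grip_force: 0.0
```

{"method": "move_arm", "body": {"steps": [{"dx":0,"dy":0,"dz":0,"spin":0},{"dx":0,"dy":0,"dz":0,"spin":0}]}}

```text
time: 23.05
ee_pos: [0.6557, -0.132, 0.2367]
eef_rot: [0.767, 0.641, 0.0, -0.0]
ft_force: [0.2, 0.5, 0.6]
width: 0.0544
grip_force: 0.0
```

```bash
python3 - <<'E'
from h import *
plan(.6556,-.1324,.1845,-10.6,1)
E
```

```text
n=1 dx=-0.037 dy=-0.006 dz=5.221 spin=0.0068 | at [ 0.6557 -0.132   0.2367] yaw -10.2 j [-0.28  0.62  0.58  1.54 -0.36  1.09  0.2 ] t 23.1 F [0.2 0.5 0.6] w 0.0544
```

{"method": "move_arm", "body": {"steps": [{"dx":0,"dy":0,"dz":1.5,"spin":0.007},{"dx":0,"dy":0,"dz":1.5,"spin":0},{"dx":0,"dy":0,"dz":1.3,"spin":0},{"dx":0,"dy":0,"dz":0.7,"spin":0},{"dx":0,"dy":0,"dz":0.25,"spin":0},{"dx":0,"dy":0,"dz":0,"spin":0},{"dx":0,"dy":0,"dz":0,"spin":0}]}}

```text
time: 23.75
ee_pos: [0.6561, -0.1325, 0.1836]
eef_rot: [0.771, 0.637, 0.0, 0.0]
ft_force: [-0.7, 0.5, -0.2]
width: 0.0538
grip_force: 0.0
```

{"method": "move_arm", "body": {"steps": [{"dx":0,"dy":0,"dz":0,"spin":0},{"dx":0,"dy":0,"dz":0,"spin":0},{"dx":0,"dy":0,"dz":0,"spin":0},{"dx":0,"dy":0,"dz":0,"spin":0},{"dx":0,"dy":0,"dz":0,"spin":0}], "claw": 2.8, "squeeze": 8}}

```text
time: 24.25
ee_pos: [0.6561, -0.1323, 0.1837]
eef_rot: [0.771, 0.637, 0.0, -0.0]
ft_force: [0.8, 0.4, 0.5]
width: 0.0338
grip_force: 8.0
```

```bash
python3 - <<'E'
from h import *
plan(.4608,.1985,.26,6.1,9)
E
```

```text
n=9 dx=3.557 dy=-2.387 dz=-0.847 spin=-0.0328 | at [ 0.6561 -0.1323  0.1837] yaw -10.8 j [-0.26  0.68  0.55  1.56 -0.4   1.01  0.21] t 24.2 F [0.8 0.4 0.5] w 0.0338
```

{"method": "move_arm", "body": {"steps": [{"dx":0,"dy":0,"dz":-3,"spin":0},{"dx":0,"dy":0,"dz":-3.6,"spin":0},{"dx":3.56,"dy":-2.39,"dz":-0.1,"spin":-0.033},{"dx":3.56,"dy":-2.39,"dz":-0.1,"spin":-0.033},{"dx":3.56,"dy":-2.39,"dz":-0.1,"spin":-0.033},{"dx":3.56,"dy":-2.39,"dz":-0.1,"spin":-0.033},{"dx":3.56,"dy":-2.39,"dz":-0.1,"spin":-0.033},{"dx":3.56,"dy":-2.39,"dz":-0.1,"spin":-0.033},{"dx":3.56,"dy":-2.39,"dz":-0.1,"spin":-0.033},{"dx":3.56,"dy":-2.39,"dz":-0.1,"spin":-0.033},{"dx":3.56,"dy":-2.39,"dz":-0.1,"spin":-0.033},{"dx":0,"dy":0,"dz":-0.1,"spin":0}]}}

```text
time: 25.45
ee_pos: [0.4571, 0.2034, 0.2597]
eef_rot: [0.665, 0.747, 0.0, -0.001]
ft_force: [0.2, 0.4, -0.9]
width: 0.0338
grip_force: 8.0
```

{"method": "move_arm", "body": {"steps": [{"dx":0,"dy":0,"dz":0,"spin":0},{"dx":0,"dy":0,"dz":0,"spin":0}]}}

```text
time: 25.65
ee_pos: [0.4609, 0.1977, 0.2599]
eef_rot: [0.669, 0.744, 0.0, 0.0]
ft_force: [-0.2, -1.2, 0.5]
width: 0.0337
grip_force: 8.0
```

```bash
python3 - <<'E'
from h import *
plan(.4608,.199,.187,6.1,1)
E
```

```text
n=1 dx=0.130 dy=0.007 dz=7.290 spin=-0.0001 | at [0.4609 0.1977 0.2599] yaw 6.1 j [-0.92  0.21  0.46  1.97 -0.11  0.99 -0.29] t 25.6 F [-0.2 -1.2  0.5] w 0.0337
```

{"method": "move_arm", "body": {"steps": [{"dx":0.1,"dy":0,"dz":2.5,"spin":0},{"dx":0,"dy":0,"dz":2,"spin":0},{"dx":0,"dy":0,"dz":1.5,"spin":0},{"dx":0,"dy":0,"dz":0.9,"spin":0},{"dx":0,"dy":0,"dz":0.3,"spin":0},{"dx":0,"dy":0,"dz":0.1,"spin":0},{"dx":0,"dy":0,"dz":0,"spin":0},{"dx":0,"dy":0,"dz":0,"spin":0}]}}

```text
time: 26.45
ee_pos: [0.4605, 0.1997, 0.1874]
eef_rot: [0.668, 0.744, 0.001, 0.0]
ft_force: [0.5, -0.7, -0.6]
width: 0.0334
grip_force: 8.0
```

{"method": "move_arm", "body": {"steps": [{"dx":0,"dy":0,"dz":0,"spin":0},{"dx":0,"dy":0,"dz":0,"spin":0},{"dx":0,"dy":0,"dz":0,"spin":0},{"dx":0,"dy":0,"dz":0,"spin":0},{"dx":0,"dy":0,"dz":-1.5,"spin":0},{"dx":0,"dy":0,"dz":-3.5,"spin":0},{"dx":0,"dy":0,"dz":-4,"spin":0}], "claw": 4.8}}

```text
time: 27.15
ee_pos: [0.4597, 0.1993, 0.277]
eef_rot: [0.668, 0.744, -0.001, -0.0]
ft_force: [0.4, 0.4, 0.0]
width: 0.0479
grip_force: 0.0
```

```bash
python3 - <<'E'
from h import *
plan(.62,-.04,.28,-42,9)
import pickle
c=pickle.load(open("pics/w2.pkl","rb")); im=c["img"].astype(int); h=cv2.cvtColor(c["img"],cv2.COLOR_RGB2HSV)
m=np.zeros(im.shape[:2],bool); m[175:228,180:240]=((h[...,0]>60)|(im.max(2)<70))[175:228,180:240]
blob(c,m,.005,.012,near=(209,203))
E
```

```text
n=9 dx=-2.159 dy=2.490 dz=-0.034 spin=0.0934 | at [0.4597 0.1993 0.277 ] yaw 6.2 j [-0.93  0.18  0.47  1.96 -0.1   1.03 -0.31] t 27.1 F [0.4 0.4 0. ] w 0.0479
z=0.005: centre 666.0 2.0 size 48.3x29.2 yaw 43.1
z=0.012: centre 663.7 4.7 size 47.4x28.6 yaw 43.1
```

{"method": "move_arm", "body": {"steps": [{"dx":-2.16,"dy":2.49,"dz":0,"spin":0.1},{"dx":-2.16,"dy":2.49,"dz":0,"spin":0.1},{"dx":-2.16,"dy":2.49,"dz":0,"spin":0.1},{"dx":-2.16,"dy":2.49,"dz":0,"spin":0.1},{"dx":-2.16,"dy":2.49,"dz":0,"spin":0.1},{"dx":-2.16,"dy":2.49,"dz":0,"spin":0.1},{"dx":-2.16,"dy":2.49,"dz":0,"spin":0.1},{"dx":-2.16,"dy":2.49,"dz":0,"spin":0.1},{"dx":-2.16,"dy":2.49,"dz":0,"spin":0.1},{"dx":0,"dy":0,"dz":0,"spin":0},{"dx":0,"dy":0,"dz":0,"spin":0}]}}

```text
time: 28.25
ee_pos: [0.6135, -0.0435, 0.2765]
eef_rot: [0.925, 0.379, -0.0, 0.0]
ft_force: [-0.7, 1.3, -0.1]
width: 0.0483
grip_force: 0.0
```

```bash
python3 - <<'E'
from h import *
look("w10",[.665,.004,.006],.006,.015); plan(.665,.004,.225,-47,2)
E
```

```text
z=0.006: centre 663.3 1.3 size 48.3x24.9 yaw 44.3
z=0.015: centre 663.4 1.6 size 46.6x24.1 yaw 44.3
origin 240 54
n=2 dx=3.454 dy=0.143 dz=2.574 spin=0.0148 | at [ 0.6135 -0.0422  0.2765] yaw -45.3 j [-0.55  0.49  0.71  1.67 -0.35  1.12 -0.53] t 28.3 F [ 0.6  0.  -0.1] w 0.0478
```

View pics/w10c.png

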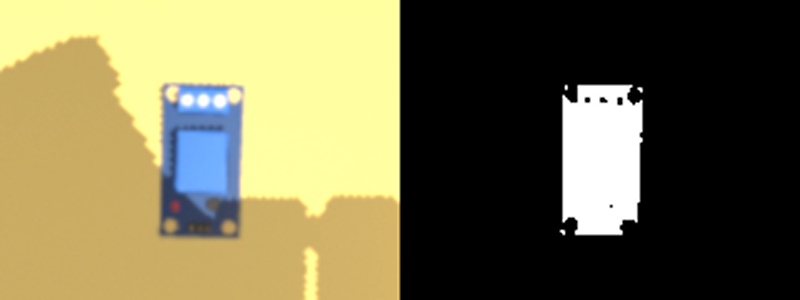

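```bash
python3 - <<'E'
from h import *
plan(.6634,.0015,.225,-45.7,2)
E
```

```text
n=2 dx=3.308 dy=0.196 dz=2.574 spin=0.0034 | at [ 0.6135 -0.0422  0.2765] yaw -45.3 j [-0.55  0.49  0.71  1.67 -0.35  1.12 -0.53] t 28.3 F [ 0.6  0.  -0.1] w 0.0478
```

{"method": "move_arm", "body": {"steps": [{"dx":3.3,"dy":0.19,"dz":2.55,"spin":0.003},{"dx":3.3,"dy":0.19,"dz":2.55,"spin":0.003},{"dx":0,"dy":0,"dz":0,"spin":0},{"dx":0,"dy":0,"dz":0,"spin":0},{"dx":0,"dy":0,"dz":1.5,"spin":0},{"dx":0,"dy":0,"dz":1.5,"spin":0},{"dx":0,"dy":0,"dz":0.7,"spin":0},{"dx":0,"dy":0,"dz":0,"spin":0},{"dx":0,"dy":0,"dz":0,"spin":0}]}}

```text
time: 29.2
ee_pos: [0.6633, 0.0005, 0.1889]
eef_rot: [0.926, 0.377, 0.0, -0.0]
ft_force: [0.7, 0.2, 0.0]
width: 0.0481
grip_force: 0.0
```

{"method": "move_arm", "body": {"steps": [{"dx":0.05,"dy":-0.04,"dz":0.5,"spin":0},{"dx":0,"dy":0,"dz":0,"spin":0},{"dx":0,"dy":0,"dz":0,"spin":0}]}}

```text
time: 29.5
ee_pos: [0.6634, 0.0014, 0.1838]
eef_rot: [0.926, 0.377, 0.0, -0.0]
ft_force: [-0.1, -0.2, 0.4]
width: 0.0478
grip_force: 0.0
```

{"method": "move_arm", "body": {"steps": [{"dx":0,"dy":0,"dz":0,"spin":0},{"dx":0,"dy":0,"dz":0,"spin":0},{"dx":0,"dy":0,"dz":0,"spin":0},{"dx":0,"dy":0,"dz":0,"spin":0},{"dx":0,"dy":0,"dz":0,"spin":0}], "claw": 2.0, "squeeze": 8}}

```text
time: 30.0
ee_pos: [0.6634, 0.0014, 0.1838]
eef_rot: [0.926, 0.377, 0.0, -0.0]
ft_force: [0.1, -0.8, 0.2]
width: 0.0257
grip_force: 8.0
```

```bash
python3 - <<'E'
from h import *
plan(.4536,.2668,.26,6.1,9)
E
```

```text
n=9 dx=1.884 dy=-3.401 dz=-0.847 spin=-0.1005 | at [0.6634 0.0014 0.1838] yaw -45.7 j [-0.52  0.69  0.63  1.59 -0.46  1.01 -0.56] t 30.0 F [ 0.1 -0.8  0.2] w 0.0257
```

{"method": "move_arm", "body": {"steps": [{"dx":0,"dy":0,"dz":-3,"spin":0},{"dx":0,"dy":0,"dz":-4,"spin":0},{"dx":1.88,"dy":-3.4,"dz":-0.1,"spin":-0.1005},{"dx":1.88,"dy":-3.4,"dz":-0.1,"spin":-0.1005},{"dx":1.88,"dy":-3.4,"dz":-0.1,"spin":-0.1005},{"dx":1.88,"dy":-3.4,"dz":-0.1,"spin":-0.1005},{"dx":1.88,"dy":-3.4,"dz":-0.1,"spin":-0.1005},{"dx":1.88,"dy":-3.4,"dz":-0.1,"spin":-0.1005},{"dx":1.88,"dy":-3.4,"dz":0,"spin":-0.1005},{"dx":1.88,"dy":-3.4,"dz":0,"spin":-0.1005},{"dx":1.88,"dy":-3.4,"dz":0,"spin":-0.1005},{"dx":0,"dy":0,"dz":0,"spin":0}]}}

```text
time: 31.2
ee_pos: [0.4496, 0.2696, 0.2596]
eef_rot: [0.665, 0.747, -0.0, -0.001]
ft_force: [0.2, -0.0, -0.6]
width: 0.0257
grip_force: 8.0
```

{"method": "move_arm", "body": {"steps": [{"dx":0,"dy":0,"dz":0,"spin":0},{"dx":0,"dy":0,"dz":0,"spin":0}]}}

```text
time: 31.4
ee_pos: [0.4543, 0.2657, 0.2599]
eef_rot: [0.669, 0.743, 0.0, 0.0]
ft_force: [0.3, 0.1, 0.6]
width: 0.0262
grip_force: 8.0
```

```bash
python3 - <<'E'
from h import *
plan(.4536,.2668,.187,6.1,1)
E
```

```text
n=1 dx=0.116 dy=-0.060 dz=7.295 spin=-0.0020 | at [0.4543 0.2657 0.2599] yaw 6.0 j [-1.02  0.26  0.46  1.91 -0.14  1.   -0.4 ] t 31.4 F [0.3 0.1 0.6] w 0.0262
```

{"method": "move_arm", "body": {"steps": [{"dx":0.1,"dy":-0.05,"dz":2.5,"spin":0},{"dx":0,"dy":0,"dz":2,"spin":0},{"dx":0,"dy":0,"dz":1.5,"spin":0},{"dx":0,"dy":0,"dz":0.9,"spin":0},{"dx":0,"dy":0,"dz":0.3,"spin":0},{"dx":0,"dy":0,"dz":0.1,"spin":0},{"dx":0,"dy":0,"dz":0,"spin":0},{"dx":0,"dy":0,"dz":0,"spin":0}]}}

```text
time: 32.2
ee_pos: [0.4533, 0.2675, 0.1874]
eef_rot: [0.669, 0.744, 0.001, 0.0]
ft_force: [0.2, 0.5, -0.4]
width: 0.0257
grip_force: 8.0
```

{"method": "move_arm", "body": {"steps": [{"dx":0,"dy":0,"dz":0,"spin":0},{"dx":0,"dy":0,"dz":0,"spin":0},{"dx":0,"dy":0,"dz":0,"spin":0},{"dx":0,"dy":0,"dz":0,"spin":0},{"dx":0,"dy":0,"dz":-1.5,"spin":0},{"dx":0,"dy":0,"dz":-3.5,"spin":0},{"dx":0,"dy":0,"dz":-4,"spin":0},{"dx":0,"dy":0,"dz":-4,"spin":0}], "claw": 4.2}}

```text
time: 33.0
ee_pos: [0.4527, 0.2671, 0.3181]
eef_rot: [0.669, 0.744, -0.0, 0.0]
ft_force: [0.3, 0.6, -0.5]
width: 0.0419
grip_force: 0.0
```

```bash
python3 - <<'E'
from h import *
plan(.62,.06,.42,90,12)
E
```

```text
n=12 dx=-2.416 dy=-0.238 dz=-0.849 spin=-0.1220 | at [0.4527 0.2671 0.3181] yaw 6.1 j [-1.05  0.19  0.48  1.86 -0.09  1.12 -0.43] t 33.0 F [ 0.3  0.6 -0.5] w 0.0419
```

Move to a viewpoint seeing both boxes for the final check.

{"method": "move_arm", "body": {"steps": [{"dx":-2.4,"dy":-0.24,"dz":-0.8,"spin":-0.122},{"dx":-2.4,"dy":-0.24,"dz":-0.8,"spin":-0.122},{"dx":-2.4,"dy":-0.24,"dz":-0.8,"spin":-0.122},{"dx":-2.4,"dy":-0.24,"dz":-0.8,"spin":-0.122},{"dx":-2.4,"dy":-0.24,"dz":-0.8,"spin":-0.122},{"dx":-2.4,"dy":-0.24,"dz":-0.8,"spin":-0.122},{"dx":-2.4,"dy":-0.24,"dz":-0.8,"spin":-0.122},{"dx":-2.4,"dy":-0.24,"dz":-0.8,"spin":-0.122},{"dx":-2.4,"dy":-0.24,"dz":-0.8,"spin":-0.122},{"dx":-2.4,"dy":-0.24,"dz":-0.8,"spin":-0.122},{"dx":-2.4,"dy":-0.24,"dz":-0.8,"spin":-0.122},{"dx":-2.4,"dy":-0.24,"dz":-0.8,"spin":-0.122}]}}

```text
time: 34.2
ee_pos: [0.6195, 0.0605, 0.413]
eef_rot: [-0.002, 1.0, 0.0, -0.0]
ft_force: [0.6, 1.0, 0.9]
width: 0.042
grip_force: 0.0
```

{"method": "move_arm", "body": {"steps": [{"dx":0,"dy":0,"dz":0,"spin":0},{"dx":0,"dy":0,"dz":0,"spin":0},{"dx":0,"dy":0,"dz":0,"spin":0}]}}

```text
time: 34.5
ee_pos: [0.6182, 0.0616, 0.4123]
eef_rot: [0.001, 1.0, 0.0, -0.0]
ft_force: [0.5, 0.5, 0.3]
width: 0.0421
grip_force: 0.0
```

```bash
python3 - <<'E'
from h import *
c=snap("w11"); i=c["img"][:,:,::-1]
P=proj(c,[[.463,.182,.02],[.483,-.194,.02]],True).astype(int); print(P)
cr=[cv2.resize(i[max(y-60,0):max(y-60,0)+120,max(x-105,0):max(x-105,0)+210],(524,300),interpolation=2) for x,y in P]
cv2.imwrite("pics/w11c.png",np.vstack(cr))
E
```

```text
[[416  48]
 [128  77]]
```

View pics/w11c.png

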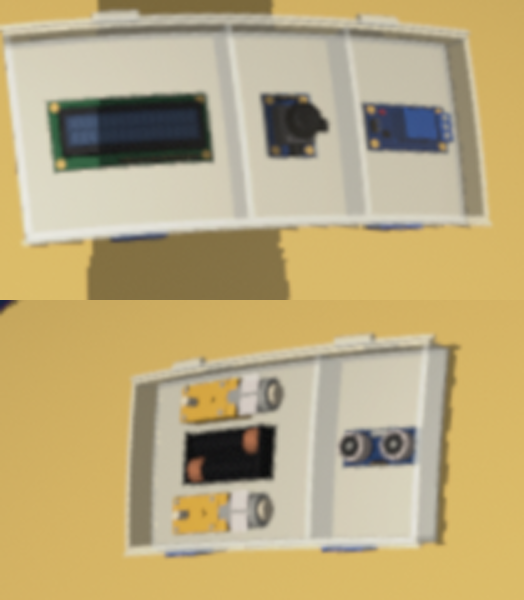

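The check picture shows all five parts flat in their bays. In the panel box, the display is at (130,130), the joystick at (290,125) and the relay at (407,128). In the rover box, the battery holder lies between the undisturbed motors at (230,455), and the sensor is at (380,447).

```bash
python3 -c "
from bench import job; print(job.close_job())"
```

```text
the job is handed in; nothing more can be done
None
```

Both kits are made up and handed in after about 35 s of the 115 s allowed: all five parts are flat and face up in their bays, placed in the order asked, with the motors left where they were; the joystick sits turned a quarter turn, because I gripped it across its 34 mm length to avoid a part overhanging its side.

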